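# Sort the reef samples at the microscopy bench

### The arm

A 7-joint arm with a two-finger parallel gripper is mounted at the origin on the work surface. World frame = base frame: x ahead of the robot, y to its left, z up, the work surface at z = 0. Lengths are in m, angles in rad, forces in N, time in s.
With the tool pointing down it reaches from about 0.4 to 0.85 m from the base axis. Payload 4.5 kg.
Tool frame: the origin (TCP) lies midway between the tips of the shut fingers; the grasp point (between the pads) lies 19 mm behind it; z points along the fingers, y is the line along which they close (so a half turn about z gives the same grasp; the last joint's range is limited). The gripper opens to 88 mm and grips with 3 to 60 N. Pads are 18 mm wide; open, the fingers measure 123 mm over their backs; the gripper's body (75 mm by 187 mm) begins 45 mm behind the grasp point.
Start: joints at [-1.215, 0.689, -0.195, 1.565, 0.157, 0.902, -0.215], TCP at [0.198, 0.593, 0.239] pointing down, gripper open.
Joint ranges: [-3.01, 3.01], [-0.46, 2.08], [-1.47, 1.51], [0.13, 2.56], [-1, 4.14], [0.04, 2.09], [-2.66, 2.66]. Speed limits (rad/s): [2.57, 2.57, 3.14, 3.14, 3.14, 3.14, 3.14].

### API

Orientations are given as a unit quaternion [x, y, z, w].
In Python, from plant import * gives the robot as it stands.
- The arm moves only by the tool send_rows, never from a script. Its argument "targets" is a list of rows, each a list of 2 entries, a list of its own where there are three numbers: the shift along the tool's x, y, z in units of 0.3 m (1.0 is 0.3 m), then the turn, a rotation vector about the tool's x, y, z in units of pi rad (1.0 is pi rad). A call has 1 to 12 rows; each row is the pose to reach, as a shift and turn from the pose commanded when the call began, along the tool's axes at that moment, turning the shorter way round; what a row does not reach only later rows make up. A row lasts 1/8 s, in which the tool goes at most 62.5 mm and 10.7 degrees, less where a joint would pass 70% of its speed; a pose out of reach is approached as far as the arm can. A call with a number of a shift or a turn outside -1 to 1 is refused whole. A call with a gripper value outside its range is refused whole. "fingers" is the opening, from 0 (shut) to 1 (fully open), set as the call begins (left out, the last holds). The fingers move at their own pace and stop on an object; "newtons" is the grip in N (left out, the last holds). Time passes only in rows, so rows that repeat a pose let the fingers close. It gives the time, the measured TCP pose, the force, the opening and the grip force at its end, in the units of the state.
- get_state(): the state, without advancing time (a new reading comes with each control period).
- snapshot(name): name is "scene" or "top"; returns a dict with "img" (420x560x3 uint8, blue, green, red), "fx", "fy", "cx", "cy" (pixels), "cam_to_world" (4x4, takes a point from camera to world coordinates). Camera axes: x right, y down, z forward; pixel columns grow to the right and rows downward; lengths in m; the calibration is good to about 2 mm. A picture is of the moment at which its call begins. There is no depth.
- finish_job(): hands the job in; it is judged then, once.
The state is a dict: "clock": time; "q": joint angles; "qd": joint speeds; "joint_torque": joint torques, N m; "tool_pos": TCP position; "eef_rot": TCP orientation; "contact_force": force on the tool from outside, world axes, zero at the start; "moment": the same for the moment, N m; "opening": opening from 0.0 (shut) to 1.0 (fully open); "finger_force": force on a finger pad.
Only numpy, scipy, OpenCV 4.12 (cv2) and the standard library are available. Lean on these libraries where they do the work, as an engineer would, in place of code of your own. Each camera call takes 0.05 s, during which the arm holds its last target. There are 200 camera calls.

### The job

Sort the mixed samples from the blue lab tray: lay the two white settlement plates flat, growth side up, one in each bay of the shallow two-bay tray, put both brown oyster clumps inside the round white dish, and put the steel pipe clamp inside the square grey tub. Leave the little amber vial and the small round glass dish where they are among the samples.

Things in the scene. Friction and masses are not known exactly. Their poses are not given: they have to be found in the camera images.
- plate_a: settlement plate: square white plastic tile 45 x 45 x 10 mm with small patches of brown growth and pale barnacles (up to 5 mm high) on its upper face. Lies flat, growth side up. Origin: centre of the underside; x and y along its edges, z up through the growth side. One of two alike.
- plate_b: settlement plate: square white plastic tile 45 x 45 x 10 mm with small patches of brown growth and pale barnacles (up to 5 mm high) on its upper face. Lies flat, growth side up. Origin: centre of the underside; x and y along its edges, z up through the growth side. One of two alike.
- oyster_a: oyster clump: lumpy brown shell with three rounded lobes in a row along its x axis, 56 mm long in x, 38 mm wide in y at its middle (round, 19 mm radius there, vertical sides up to 12 mm), about 17 mm high plus small barnacles. Origin: centre of the flat underside, at the middle of its width; z up. One of two nearly alike.
- oyster_b: oyster clump: lumpy brown shell with three rounded lobes in a row along its x axis, 56 mm long in x, 38 mm wide in y at its middle (round, 19 mm radius there, vertical sides up to 12 mm), about 17 mm high plus small barnacles. Origin: centre of the flat underside, at the middle of its width; z up. One of two nearly alike.
- clamp: bare steel pipe saddle clamp: a half-round band 18 mm wide (in y), 34 mm outer diameter, standing up as an arch 18 mm high, with a flat 3 mm thick ear at each side; 67 mm long in x over the ears. Stands on its ears, open underneath; can be pinched across the band's 18 mm width. Origin: centre of the underside, under the top of the arch; x along the ears, y across the band, z up.
- vial: bystander, to be left alone: amber glass vial with white cap, 26 mm diameter, 45 mm high, standing loose among the samples. Origin: centre of the underside. Samples, vial and glass dish lie in any order on a blue tray whose floor is 4 mm above the bench and its rim 7 mm; there is at least 25 mm free beside a grasp.
- small_dish: bystander, to be left alone: small round open green-glass dish, 42 mm diameter, 12 mm high, loose among the samples. Origin: centre of the underside.
- plate_tray: shallow white open tray, 115 mm (x) x 170 mm (y) x 16 mm high, walls and floor 4 mm, with one 4 mm divider at y = 0, as high as the walls, making two bays, each 107 mm (x) x 79 mm (y) inside, their centres at y = +41.5 mm and y = -41.5 mm. Origin: centre of the underside. Fixed. It stands beside the blue tray on the left or the right, changing from start to start.
- round_dish: round white ceramic dish with straight walls, 140 mm outer diameter, 40 mm high, walls 4 mm, floor 5 mm thick. Origin: centre of the underside. Fixed. It stands beside the blue tray on the left or the right, changing from start to start.
- square_tub: square grey plastic tub, 105 x 105 mm, 40 mm high, walls and floor 4 mm, open on top. Origin: centre of the underside; x and y along its sides. Fixed. It stands beside the blue tray on the left or the right, changing from start to start. A closed wooden slide box (107 x 127 x 38 mm) stands in a fourth such place.

How it is judged:
By the outcome, as a careful person would: the job done as asked, in the order asked, and still so for the second after the job is handed in, with the robot touching nothing.
It also fails if it takes over 106 s, if anything falls off the work surface, if the arm or the gripper's body presses on something with over 40 N, if the wrist force passes 120 N, or if a joint passes its speed limit or range.

## Working session

There is one attempt and no reset: what is moved stays moved. The work goes in short steps, Python scripts to look and compute and a tool call to move; the robot and the scene stay as the last step left them, time stands still between calls to the robot, and variables do not carry over. Pictures are saved under pics/ and viewed, at most 16 in all, crops included, and the job is handed in when it is done.

Besides the shell and the picture viewer there is one more tool, called after "Call:" as name(argument=value, ...), one argument or row to a line, values as JSON. send_rows: Moves the arm, as the interface text tells. Its arguments: {"type":"object","properties":{"targets":{"type":"array"},"fingers":{"type":"number"},"newtons":{"type":"number"}},"required":["targets"]}

```bash
ls; mkdir -p pics; python3 - <<'E'
from plant import *
import cv2,numpy as np
print(get_state())
for n in("scene","top"):
    s=snapshot(n);cv2.imwrite(f"pics/{n}0.png",s["img"]);np.savez(f"pics/{n}0.npz",**s)
    print(n,s["fx"],s["fy"],s["cx"],s["cy"],np.round(s["cam_to_world"],4).tolist())
E
```

```text
pics
{'clock': 0.0, 'q': array([-1.21519053,  0.68996384, -0.19448306,  1.56635264,  0.15727017,
        0.90253339, -0.21508735]), 'qd': array([-0.00025128,  0.00101284,  0.00140543, -0.00228009, -0.00103037,
       -0.00124755, -0.00087612]), 'joint_torque': array([-6.22952375e-04, -5.27555609e+01, -1.26686241e+00, -1.53425574e+01,
       -5.25365816e-02,  6.44842381e-03,  1.84223713e-04]), 'tool_pos': array([0.19752886, 0.59228033, 0.23791954]), 'eef_rot': array([ 1.60181928e-01,  9.87087066e-01, -9.31822466e-04, -8.04184996e-05]), 'contact_force': array([-0.07610318,  0.21225397,  0.53936449]), 'moment': array([-0.03413875,  0.00794368,  0.01116035]), 'finger_force': 0.0, 'opening': 0.9988658850987296}
scene 543.2909526250846 543.2909526250846 284.2687020822114 203.54399730920397 [[0.7868, 0.4074, -0.4637, 1.0103], [0.6171, -0.5062, 0.6024, -0.6504], [0.0107, -0.7601, -0.6497, 0.7745], [0.0, 0.0, 0.0, 1.0]]
top 391.07967055829175 391.07967055829175 278.9654727117132 202.69893245877847 [[-0.009, -0.9836, 0.1804, 0.3468], [-0.9999, 0.007, -0.0117, 0.0131], [0.0103, -0.1805, -0.9835, 0.8003], [0.0, 0.0, 0.0, 1.0]]
```

View pics/top0.png

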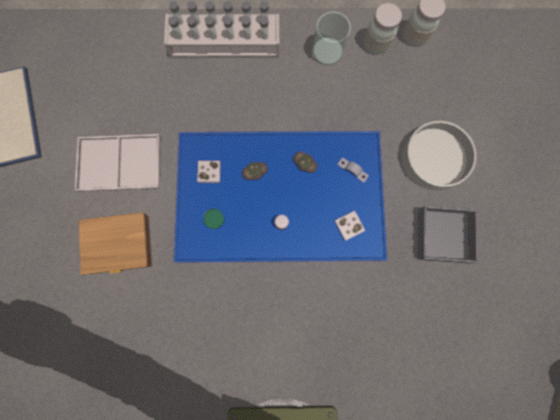

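View pics/scene0.png

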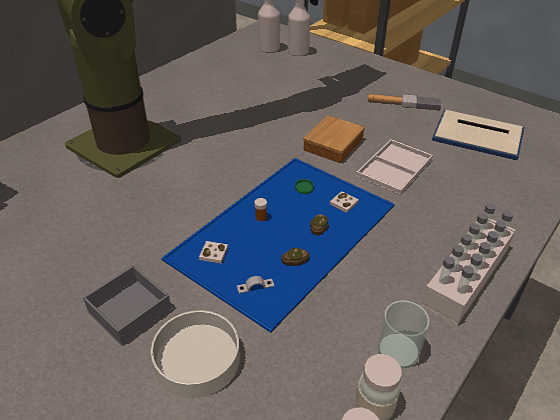

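The top view shows the plates at (209,171) and (350,225), oysters at (255,171) and (305,161), and the clamp at (353,169). The vial is at (281,222) and the small glass dish at (214,218). The plate tray is around (118,162), the round dish at (440,155), the tub at (448,235) and the wooden box at (113,243). The scene view shows the same layout.

```bash
cat > h.py <<'E'
import cv2,numpy as np
def ray(s,p):
    d=np.array([(p[0]-s["cx"])/s["fx"],(p[1]-s["cy"])/s["fy"],1.]);T=s["cam_to_world"]
    return T[:3,3],T[:3,:3]@d
def plane(s,p,z):
    o,d=ray(s,p);return o+d*(z-o[2])/d[2]
def proj(s,w):
    c=np.linalg.inv(s["cam_to_world"])@np.append(w,1);return np.array([c[0]/c[2]*s["fx"]+s["cx"],c[1]/c[2]*s["fy"]+s["cy"]])
def tri(s1,p1,s2,p2):
    o1,d1=ray(s1,p1);o2,d2=ray(s2,p2)
    t=np.linalg.lstsq(np.c_[d1,-d2],o2-o1,rcond=None)[0]
    a,b=o1+d1*t[0],o2+d2*t[1];return (a+b)/2,np.linalg.norm(a-b)
def blobs(s,minA=40):
    """non-blue blobs inside the blue tray: mask, contours"""
    hsv=cv2.cvtColor(s["img"],cv2.COLOR_BGR2HSV)
    blue=cv2.inRange(hsv,(105,150,40),(125,255,255))
    c=max(cv2.findContours(blue,0,2)[0],key=cv2.contourArea)
    hull=np.zeros_like(blue);cv2.fillPoly(hull,[cv2.convexHull(c)],255)
    m=cv2.bitwise_and(cv2.erode(hull,np.ones((7,7))),255-blue)
    return [c for c in cv2.findContours(m,0,1)[0] if cv2.contourArea(c)>minA],hsv
def rect(s,c,z):
    w=np.array([plane(s,p,z)[:2] for p in c.reshape(-1,2)],np.float32)
    (x,y),(a,b),t=cv2.minAreaRect(w*1000)
    if a<b:a,b,t=b,a,t+90
    return np.round([x,y,a,b,(t+90)%180-90],1)   # mm, long axis deg
E
python3 - <<'E'
from h import *
S={n:dict(np.load(f"pics/{n}0.npz")) for n in("scene","top")}
B={}
for n,s in S.items():
    cs,hsv=blobs(s)
    for c in cs:
        m=np.zeros(hsv.shape[:2],np.uint8);cv2.drawContours(m,[c],-1,255,-1)
        M=cv2.moments(c);p=(M['m10']/M['m00'],M['m01']/M['m00'])
        B.setdefault(n,[]).append((p,c))
        print(n,np.round(p,1),cv2.contourArea(c),np.round(cv2.mean(hsv,m)[:3]),"rect z14",rect(s,c,.014),"cen",np.round(plane(s,p,.012)*1000,1))
for p,c in B["top"]:
    r=[(tri(S["top"],p,S["scene"],q),q) for q,_ in B["scene"]]
    (w,e),q=min(r,key=lambda k:np.linalg.norm(plane(S["top"],p,.012)-plane(S["scene"],k[1],.012)))
    print("tri",np.round(p),np.round(q),np.round(w*1000,1),round(e*1000,1))
# containers
t=S["top"]
z=cv2.resize(t["img"][120:280,70:165],None,fx=5,fy=5,interpolation=2)[:400]
y=cv2.resize(t["img"][115:270,395:485],None,fx=5,fy=5,interpolation=2)
u=cv2.resize(S["scene"]["img"][135:195,350:440],None,fx=5,fy=5,interpolation=2)
cv2.imwrite("pics/c1.png",z);cv2.imwrite("pics/c2.png",cv2.resize(y,(348,600)));cv2.imwrite("pics/c3.png",u)
E
```

```text
scene [254.4 283.5] 290.5 [ 28.  39. 140.] rect z14 [ 562.7 -156.2   67.8   33.9   53.3] cen [ 563.1 -156.1   12. ]
scene [294.9 256.7] 361.5 [ 26. 138.  71.] rect z14 [580.9 -55.9  54.4  45.5  38.7] cen [580.1 -55.2  12. ]
scene [213.1 251.7] 447.5 [ 25.  67. 152.] rect z14 [ 448.3 -145.5   53.    49.3  -64.4] cen [ 447.2 -144.6   12. ]
scene [318.7 224.1] 274.0 [ 29. 139.  72.] rect z14 [563.1  49.   60.9  37.5 -51.2] cen [562.3  49.8  12. ]
scene [260.4 209. ] 241.5 [ 31. 129. 119.] rect z14 [438.7   7.6  74.5  26.  -50.4] cen [437.5  10.5  12. ]
scene [343.6 201.5] 349.5 [ 26.  68. 149.] rect z14 [563.2 141.   54.6  51.1  88.9] cen [562.5 142.7  12. ]
scene [304.  185.9] 218.0 [ 72. 154.  83.] rect z14 [464.6 130.6  50.7  40.7 -52.8] cen [463.  132.6  12. ]
top [281.2 221.6] 191.5 [ 66.  44. 175.] rect z14 [452.2  -0.7  32.7  31.9 -63.8] cen [452.4  -0.5  12. ]
top [349.6 225.2] 595.0 [ 49.  44. 174.] rect z14 [ 443.9 -139.1   52.1   50.4  -64.3] cen [ 443.9 -139.4   12. ]
top [213.  218.2] 325.0 [ 81. 122. 107.] rect z14 [460.6 137.7  41.2  40.5   1. ] cen [460.3 137.9  12. ]
top [254.3 170.4] 350.0 [50. 60. 94.] rect z14 [560.1  53.9  54.   38.8 -83.8] cen [560.1  54.5  12. ]
top [208.3 171.5] 538.0 [ 51.  43. 160.] rect z14 [557.9 149.2  51.3  49.2  89.6] cen [558.3 149.8  12. ]
top [353.3 168.9] 353.0 [137.  43. 146.] rect z14 [ 562.3 -152.    71.9   29.7   53.8] cen [ 562.  -152.1   12. ]
top [304.9 161.7] 359.5 [54. 62. 94.] rect z14 [577.1 -51.3  56.1  38.7  62.9] cen [578.1 -51.3  12. ]
tri [281. 222.] [260. 209.] [449.4  -1.2  26.8] 2.7
tri [350. 225.] [213. 252.] [ 444.1 -140.8    7.1] 1.3
tri [213. 218.] [304. 186.] [460.3 138.    7.6] 1.7
tri [254. 170.] [319. 224.] [560.5  54.1   8.1] 1.7
tri [208. 172.] [344. 202.] [559.3 150.2   5.7] 1.9
tri [353. 169.] [254. 283.] [ 562.1 -153.5    9.1] 2.1
tri [305. 162.] [295. 257.] [578.6 -52.    8.6] 1.3
```

View pics/c1.png

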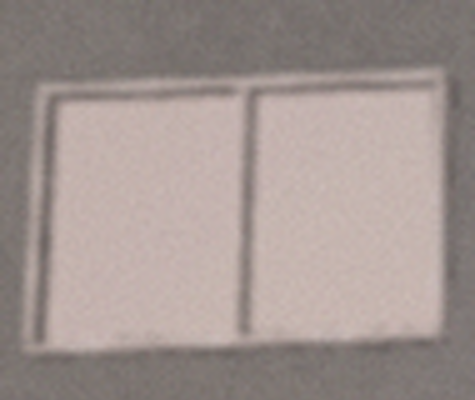

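View pics/c2.png

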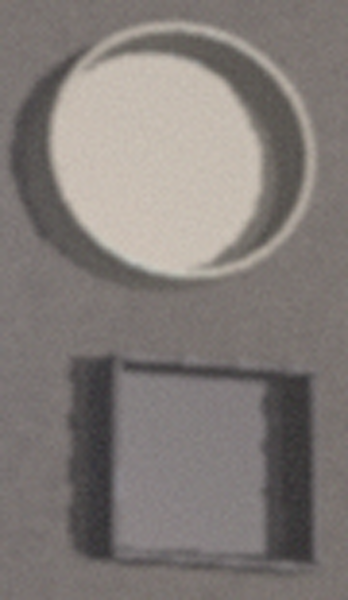

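View pics/c3.png

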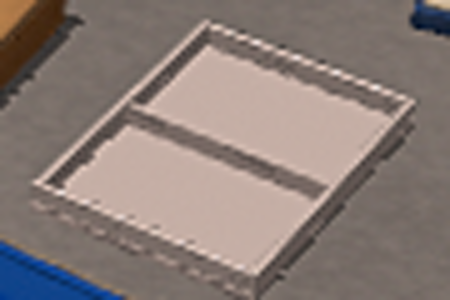

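The crops give these rim corners and centres:
- **Plate tray:** top-view rim corners at about (78,137), (159,134), (158,188) and (75,190). In the scene view they are (358,172), (392,139), (433,155) and (401,190).
- **Round dish:** rim centre at about (442,153) in the top view.
- **Tub:** rim centre at about (450,235) in the top view.

```bash
cat > go.py <<'E'
import sys,numpy as np
from scipy.spatial.transform import Rotation as Ro
from plant import *
def go(x,y,z,yaw):
    """mm, closing-axis yaw deg -> print shift/turn entries from present pose"""
    st=get_state();R=Ro.from_quat(st["eef_rot"]);p=st["tool_pos"]
    c=[]
    for a in (yaw,yaw+180):
        a=np.radians(a);Y=np.array([np.cos(a),np.sin(a),0]);Z=np.array([0,0,-1.]);X=np.cross(Y,Z)
        c.append((R.inv()*Ro.from_matrix(np.c_[X,Y,Z])).as_rotvec())
    v=min(c,key=np.linalg.norm)
    d=R.inv().apply(np.array([x,y,z])/1000-p)
    print("shift",np.round(d/.3,4).tolist(),"turn",np.round(v/np.pi,4).tolist(),"rows>=",max(np.linalg.norm(d)/.0625,np.linalg.norm(v)/np.radians(10.7)).round(1))
if __name__=="__main__":
    a=[float(k) for k in sys.argv[1:]]
    for i in range(0,len(a),4): go(*a[i:i+4])
    s=get_state();print(s["clock"],np.round(s["q"],2),s["tool_pos"].round(4),s["opening"].round(3))
E
python3 - <<'E'
from h import *
S={n:dict(np.load(f"pics/{n}0.npz")) for n in("scene","top")};t,s=S["top"],S["scene"]
T=[(78,137),(159,134),(158,188),(75,190)]
W=[plane(t,p,.016)*1000 for p in T];print("tray top",np.round(W,0).tolist(),np.round(np.mean(W,0)))
sc=[(391.6,139.4),(432.6,155),(401,190),(357.6,171.6)]
for q in sc:
    p=min(T,key=lambda p:np.linalg.norm(plane(t,p,.016)-plane(s,q,.016)))
    w,e=tri(t,p,s,q);print(p,q,np.round(w*1000),round(e*1000,1))
print("dish",np.round(plane(t,(442,153.5),.04)*1000),"tub",np.round(plane(t,(450.3,234.6),.04)*1000))
# dish inside, scene: bright floor ellipse & rim; floor centroid by colour
for n,i,box in(("top",t,(400,115,485,200)),("scene",s,(145,305,250,400))):
    x0,y0,x1,y1=box;g=i["img"][y0:y1,x0:x1]
    m=((g.min(2)>(165 if n=="top" else 150))*255).astype(np.uint8)
    c=cv2.convexHull(np.vstack([k for k in cv2.findContours(m,0,1)[0] if cv2.contourArea(k)>3]))
    (x,y),ax,_=cv2.fitEllipse(c);print(n,"dish ellipse",round(x+x0,1),round(y+y0,1),np.round(ax,1), np.round(plane(i,(x+x0,y+y0),.04)*1000))
for n,q in(("dish",(196,343)),("tub",(127,300))):
    p=(442,153.5) if n=="dish" else (450.3,234.6);w,e=tri(t,p,s,q);print(n,np.round(w*1000),round(e*1000,1))
E
python3 go.py 558 150 120 0  450 350 200 40
```

```text
tray top [[633.0, 423.0, 16.0], [639.0, 254.0, 16.0], [523.0, 251.0, 16.0], [520.0, 420.0, 16.0]] [579. 337.  16.]
(75, 190) (391.6, 139.4) [522. 423.  10.] 1.3
(78, 137) (432.6, 155) [635. 425.  12.] 0.4
(159, 134) (401, 190) [641. 256.  13.] 0.7
(158, 188) (357.6, 171.6) [526. 255.   9.] 3.9
dish [ 586. -328.   40.] tub [ 420. -331.   40.]
top dish ellipse 435.2 156.3 [49.9 59.1] [ 580. -314.   40.]
scene dish ellipse 194.4 347.1 [72.  88.8] [ 591. -334.   40.]
dish [ 587. -328.   39.] 2.2
tub [ 423. -335.   28.] 2.8
shift [-1.6061, -1.0183, 0.3952] turn [-0.0004, 0.0004, 0.3976] rows>= 9.3
shift [-1.0538, -0.5001, 0.1276] turn [-0.0005, 0.0002, 0.1754] rows>= 5.6Traceback (most recent call last):
  File "go.py", line 17, in <module>
    s=get_state();print(s["clock"],np.round(s["q"],2),s["tool_pos"].round(4),s["opening"].round(3))
                                                                             ^^^^^^^^^^^^^^^^^^
AttributeError: 'float' object has no attribute 'round'
```

Call:
send_rows(
  targets=[
    [[-0.85,-0.54,0.2],[0,0,0.2]],
    [[-0.85,-0.54,0.2],[0,0,0.2]],
    [[-0.85,-0.54,0.2],[0,0,0.2]],
    [[-0.85,-0.54,0.2],[0,0,0.2]],
    [[-0.85,-0.54,0.2],[0,0,0.2]],
  ],
  fingers=0.8,
  newtons=25,
)

```text
clock: 0.72
tool_pos: [0.3894, 0.3567, 0.1782]
eef_rot: [0.458, 0.889, -0.0, 0.0]
contact_force: [0.1, 0.7, -1.0]
opening: 0.799
finger_force: 0.0
```

```bash
sed -i 's/s\["opening"\].round(3)/round(float(s["opening"]),3),round(float(s["finger_force"]),1)/' go.py; python3 go.py 558 150 60 0 558 150 7 0
```

```text
shift [-0.8871, 0.0572, 0.3946] turn [-0.0, 0.0002, 0.1973] rows>= 4.7
shift [-0.887, 0.0572, 0.5712] turn [-0.0, 0.0002, 0.1973] rows>= 5.1
0.725 [-0.79  0.65 -0.06  1.92  0.06  0.57 -0.27] [0.3894 0.3567 0.1782] 0.799 0.0
```

Call:
send_rows(
  targets=[
    [[-0.887,0.057,0.39],[0,0,0.1973]],
    [[-0.887,0.057,0.39],[0,0,0.1973]],
    [[-0.887,0.057,0.39],[0,0,0.1973]],
    [[-0.887,0.057,0.39],[0,0,0.1973]],
    [[-0.887,0.057,0.39],[0,0,0.1973]],
    [[-0.887,0.057,0.39],[0,0,0.1973]],
    [[-0.887,0.057,0.45],[0,0,0.1973]],
    [[-0.887,0.057,0.51],[0,0,0.1973]],
    [[-0.887,0.057,0.55],[0,0,0.1973]],
    [[-0.887,0.057,0.571],[0,0,0.1973]],
    [[-0.887,0.057,0.571],[0,0,0.1973]],
  ],
)

```text
clock: 2.1
tool_pos: [0.5567, 0.1523, 0.007]
eef_rot: [0.707, 0.708, -0.0, -0.0]
contact_force: [0.2, -0.0, -0.5]
opening: 0.799
finger_force: 0.0
```

```bash
python3 go.py 558 150 6.5 0; python3 - <<'E'
from plant import *
import cv2
a=snapshot("top")["img"][100:260,140:320];b=snapshot("scene")["img"][140:280,260:420]
cv2.imwrite("pics/g1.png",cv2.hconcat([cv2.resize(a,(400,355)),cv2.resize(b,(400,355))]))
E
```

```text
shift [-0.0076, 0.0044, 0.0016] turn [-0.0002, 0.0, 0.0004] rows>= 0.0
2.1 [-0.36  0.98  0.02  1.84 -0.05  0.32 -0.29] [0.5567 0.1523 0.007 ] 0.799 0.0
```

View pics/g1.png

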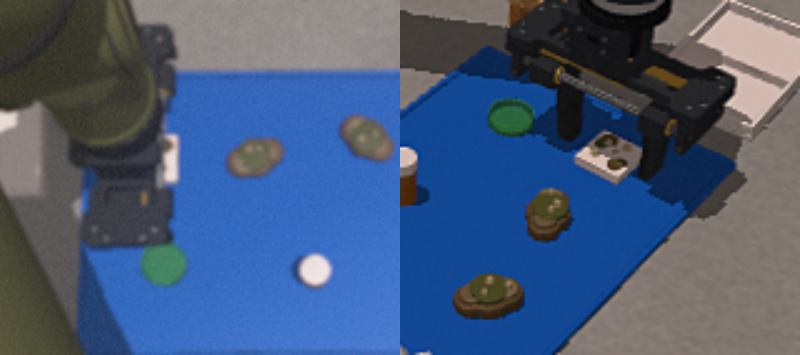

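The scene crop at (610,155) shows the plate between the open fingers, slightly to the near-camera side. I'll close.

Call:
send_rows(
  targets=[
    [[-0.0076,0.004,0.001],[0,0,0]],
    [[-0.0076,0.004,0.001],[0,0,0]],
    [[-0.0076,0.004,0.001],[0,0,0]],
    [[-0.0076,0.004,0.001],[0,0,0]],
    [[-0.0076,0.004,0.001],[0,0,0]],
    [[-0.0076,0.004,-0.05],[0,0,0]],
    [[-0.0076,0.004,-0.15],[0,0,0]],
    [[-0.0076,0.004,-0.2],[0,0,0]],
  ],
  fingers=0,
  newtons=25,
)

```text
clock: 3.2
tool_pos: [0.5587, 0.1501, 0.0693]
eef_rot: [0.707, 0.707, 0.001, 0.0]
contact_force: [-0.5, 0.2, -1.1]
opening: 0.508
finger_force: 25.0
```

```bash
python3 go.py 577.5 378.5 60 2 577.5 378.5 9 2
```

```text
shift [0.7611, 0.0632, 0.0317] turn [0.0006, -0.0002, -0.0108] rows>= 3.7
shift [0.761, 0.0629, 0.2017] turn [0.0006, -0.0002, -0.0108] rows>= 3.8
3.2 [-0.36  0.87  0.03  1.84 -0.05  0.43 -0.29] [0.5587 0.1501 0.0693] 0.508 25.0
```

Call:
send_rows(
  targets=[
    [[0.2,0.016,0.02],[0,0,-0.01]],
    [[0.4,0.033,0.02],[0,0,-0.01]],
    [[0.58,0.048,0.02],[0,0,-0.01]],
    [[0.7,0.058,0.02],[0,0,-0.01]],
    [[0.761,0.063,0.02],[0,0,-0.01]],
    [[0.761,0.063,0.03],[0,0,-0.01]],
    [[0.761,0.063,0.08],[0,0,-0.01]],
    [[0.761,0.063,0.14],[0,0,-0.01]],
    [[0.761,0.063,0.18],[0,0,-0.01]],
    [[0.761,0.063,0.19],[0,0,-0.01]],
    [[0.761,0.063,0.19],[0,0,-0.01]],
  ],
)

```text
clock: 4.58
tool_pos: [0.577, 0.378, 0.0102]
eef_rot: [0.696, 0.718, -0.0, -0.0]
contact_force: [-0.0, 0.2, -0.9]
opening: 0.504
finger_force: 25.0
```

```bash
python3 go.py 577.5 378.5 7.3 2; python3 - <<'E'
from plant import *
import cv2
a=snapshot("scene")["img"][90:230,320:500]
cv2.imwrite("pics/g2.png",cv2.resize(a,(514,400)))
E
```

```text
shift [0.0016, 0.0018, 0.0097] turn [-0.0, 0.0, -0.0009] rows>= 0.0
4.575 [-0.69  1.07  0.08  1.48 -0.12  0.6  -0.52] [0.577  0.378  0.0102] 0.504 25.0
```

View pics/g2.png

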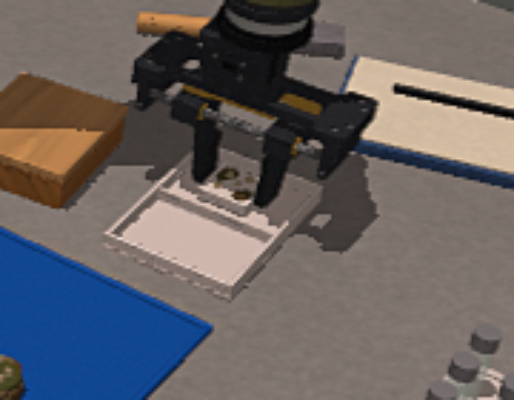

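The scene crop shows plate_a held level over the far bay at about (240,185), with both fingers inside the walls. I'll lower it and release.

Call:
send_rows(
  targets=[
    [[0.0016,0.002,0.005],[0,0,0]],
    [[0.0016,0.002,0.01],[0,0,0]],
    [[0.0016,0.002,0.01],[0,0,0]],
  ],
)

```text
clock: 5.0
tool_pos: [0.5775, 0.3787, 0.0075]
eef_rot: [0.696, 0.718, 0.0, -0.0]
contact_force: [-0.0, 0.0, -0.4]
opening: 0.511
finger_force: 25.0
```

Call:
send_rows(
  targets=[
    [[0,0,0],[0,0,0]],
    [[0,0,0],[0,0,0]],
    [[0,0,0],[0,0,0]],
    [[0,0,-0.05],[0,0,0]],
    [[0,0,-0.2],[0,0,0]],
    [[0,0,-0.3],[0,0,0]],
  ],
  fingers=0.65,
)

```text
clock: 5.75
tool_pos: [0.5785, 0.3791, 0.1004]
eef_rot: [0.696, 0.718, 0.001, 0.0]
contact_force: [0.7, 0.0, 0.3]
opening: 0.649
finger_force: 0.0
```

```bash
python3 go.py 500 110 110 15; python3 go.py 443.5 -140 110 25.7
```

```text
shift [-0.8882, -0.2901, -0.034] turn [0.0009, -0.0004, -0.0731] rows>= 4.5
5.75 [-0.69  0.94  0.09  1.46 -0.11  0.74 -0.52] [0.5785 0.3791 0.1004] 0.649 0.0
shift [-1.7151, -0.5051, -0.0359] turn [0.0009, -0.0003, -0.1326] rows>= 8.6
5.75 [-0.69  0.94  0.09  1.46 -0.11  0.74 -0.52] [0.5785 0.3791 0.1004] 0.649 0.0
```

Call:
send_rows(
  targets=[
    [[-0.888,-0.29,-0.034],[0,0,-0.073]],
    [[-0.888,-0.29,-0.034],[0,0,-0.073]],
    [[-0.888,-0.29,-0.034],[0,0,-0.073]],
    [[-0.888,-0.29,-0.034],[0,0,-0.073]],
  ],
  fingers=0.8,
)

```text
clock: 6.25
tool_pos: [0.5078, 0.137, 0.1079]
eef_rot: [0.609, 0.793, 0.001, 0.001]
contact_force: [0.5, -1.1, -0.2]
opening: 0.8
finger_force: 0.0
```

```bash
python3 go.py 443.8 -140 50 25.7 443.8 -140 6.5 25.7
```

```text
shift [-0.8367, -0.4452, 0.192] turn [0.0008, 0.0002, -0.0595] rows>= 4.6
shift [-0.8366, -0.4455, 0.337] turn [0.0008, 0.0002, -0.0595] rows>= 4.8
6.25 [-0.34  0.77 -0.02  1.98  0.03  0.39 -0.12] [0.5078 0.137  0.1079] 0.8 0.0
```

Call:
send_rows(
  targets=[
    [[-0.837,-0.445,0],[0,0,-0.06]],
    [[-0.837,-0.445,0],[0,0,-0.06]],
    [[-0.837,-0.445,0],[0,0,-0.06]],
    [[-0.837,-0.445,0],[0,0,-0.06]],
    [[-0.837,-0.445,0],[0,0,-0.06]],
    [[-0.837,-0.445,0.15],[0,0,-0.06]],
    [[-0.837,-0.445,0.15],[0,0,-0.06]],
    [[-0.837,-0.445,0.15],[0,0,-0.06]],
  ],
)

```text
clock: 7.25
tool_pos: [0.4443, -0.1378, 0.0626]
eef_rot: [0.531, 0.847, 0.0, 0.0]
contact_force: [0.5, 0.6, -0.6]
opening: 0.805
finger_force: 0.0
```

```bash
python3 go.py 443.8 -140 6.5 25.7
```

```text
shift [-0.0057, -0.0047, 0.1871] turn [0.0003, 0.0002, 0.0009] rows>= 0.9
7.25 [ 0.24  0.82 -0.06  2.17  0.31  0.15  0.34] [ 0.4443 -0.1378  0.0626] 0.805 0.0
```

Call:
send_rows(
  targets=[
    [[-0.006,-0.005,0.07],[0,0,0]],
    [[-0.006,-0.005,0.12],[0,0,0]],
    [[-0.006,-0.005,0.16],[0,0,0]],
    [[-0.006,-0.005,0.187],[0,0,0]],
    [[-0.006,-0.005,0.187],[0,0,0]],
  ],
)

```text
clock: 7.88
tool_pos: [0.4449, -0.1406, 0.0064]
eef_rot: [0.531, 0.847, -0.0, -0.001]
contact_force: [0.1, -0.9, 1.6]
opening: 0.795
finger_force: 0.0
```

```bash
python3 go.py 443.8 -140 6.5 25.7; python3 - <<'E'
from plant import *
import cv2
a=snapshot("scene")["img"][180:320,130:310]
cv2.imwrite("pics/g3.png",cv2.resize(a,(514,400)))
E
```

```text
shift [0.0035, -0.0026, -0.0002] turn [-0.0003, -0.0003, 0.0008] rows>= 0.0
7.875 [ 0.23  0.94 -0.04  2.17  0.89  0.04 -0.23] [ 0.4449 -0.1406  0.0064] 0.795 0.0
```

View pics/g3.png

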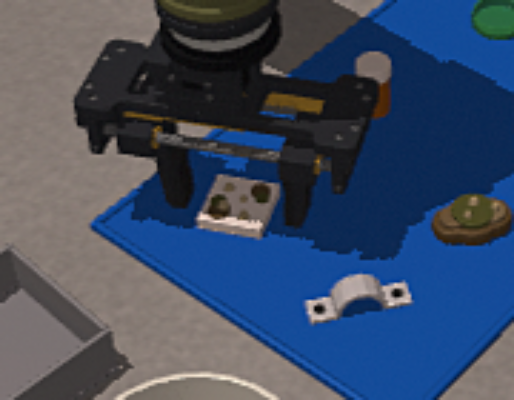

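plate_b sits squarely between the fingers at (240,205). Joint 6 is near its limit, so I'll close and lift straight up.

Call:
send_rows(
  targets=[
    [[0,0,0],[0,0,0]],
    [[0,0,0],[0,0,0]],
    [[0,0,0],[0,0,0]],
    [[0,0,0],[0,0,0]],
    [[0,0,0],[0,0,0]],
    [[0,0,-0.05],[0,0,0]],
    [[0,0,-0.15],[0,0,0]],
    [[0,0,-0.25],[0,0,0]],
    [[0,0,-0.35],[0,0,0]],
    [[0,0,-0.35],[0,0,0]],
  ],
  fingers=0,
  newtons=25,
)

```text
clock: 9.18
tool_pos: [0.4451, -0.1415, 0.1126]
eef_rot: [0.532, 0.847, 0.0, 0.0]
contact_force: [0.0, 0.2, -1.8]
opening: 0.507
finger_force: 25.0
```

```bash
python3 go.py 520 110 110 20
```

```text
shift [0.6468, 0.5887, 0.0093] turn [0.0004, -0.0, 0.0318] rows>= 4.2
9.175 [ 0.46  0.74 -0.4   2.14  0.74  0.4  -0.09] [ 0.4451 -0.1415  0.1126] 0.507 25.0
```

Call:
send_rows(
  targets=[
    [[0.15,0.137,0],[0,0,0.01]],
    [[0.3,0.273,0],[0,0,0.02]],
    [[0.45,0.41,0],[0,0,0.03]],
    [[0.55,0.5,0],[0,0,0.03]],
    [[0.647,0.589,0],[0,0,0.03]],
    [[0.647,0.589,0],[0,0,0.03]],
  ],
)

```text
clock: 9.93
tool_pos: [0.5192, 0.115, 0.1102]
eef_rot: [0.568, 0.823, 0.001, -0.002]
contact_force: [-0.4, -0.7, 0.4]
opening: 0.508
finger_force: 25.0
```

```bash
python3 go.py 580.5 295.5 90 2 580.5 295.5 7.5 2
```

```text
shift [0.4902, 0.404, 0.069] turn [-0.0004, -0.0012, 0.104] rows>= 3.1
shift [0.4891, 0.4042, 0.344] turn [-0.0004, -0.0012, 0.104] rows>= 3.5
9.925 [-0.07  0.79 -0.38  1.95  0.56  0.51 -0.49] [0.5192 0.115  0.1102] 0.508 25.0
```

Call:
send_rows(
  targets=[
    [[0.15,0.12,0.02],[0,0,0.03]],
    [[0.3,0.25,0.05],[0,0,0.06]],
    [[0.4,0.33,0.07],[0,0,0.09]],
    [[0.49,0.404,0.07],[0,-0.001,0.104]],
    [[0.49,0.404,0.07],[0,-0.001,0.104]],
    [[0.49,0.404,0.15],[0,-0.001,0.104]],
    [[0.489,0.404,0.24],[0,-0.001,0.104]],
    [[0.489,0.404,0.29],[0,-0.001,0.104]],
    [[0.489,0.404,0.29],[0,-0.001,0.104]],
  ],
)

```text
clock: 11.05
tool_pos: [0.5805, 0.2884, 0.0228]
eef_rot: [0.697, 0.717, -0.003, 0.0]
contact_force: [-0.6, 0.6, -0.2]
opening: 0.508
finger_force: 25.0
```

```bash
python3 go.py 580.5 295.5 7.3 2; python3 - <<'E'
from plant import *
import cv2
a=snapshot("scene")["img"][100:240,300:480]
cv2.imwrite("pics/g4.png",cv2.resize(a,(514,400)))
E
```

```text
shift [0.0238, 0.001, 0.0516] turn [-0.0013, 0.0016, -0.0021] rows>= 0.3
11.05 [-0.39  1.02 -0.26  1.6   0.41  0.58 -0.86] [0.5805 0.2884 0.0228] 0.508 25.0
```

View pics/g4.png

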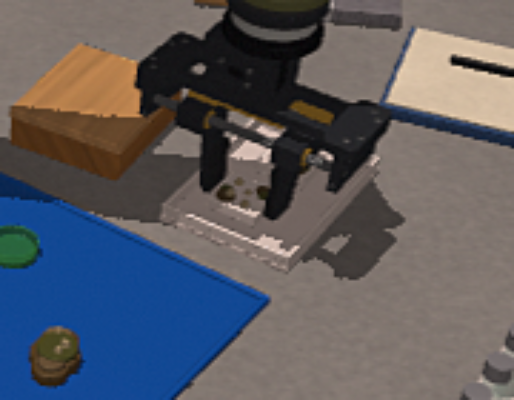

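plate_b is over the near bay at (245,195). The arm still has 7 mm to go in y, which I'll correct while lowering.

Call:
send_rows(
  targets=[
    [[0.024,0.001,0.01],[-0.001,0.0016,-0.002]],
    [[0.024,0.001,0.03],[-0.001,0.0016,-0.002]],
    [[0.024,0.001,0.045],[-0.001,0.0016,-0.002]],
    [[0.024,0.001,0.051],[-0.001,0.0016,-0.002]],
    [[0.024,0.001,0.051],[-0.001,0.0016,-0.002]],
    [[0.024,0.001,0.051],[-0.001,0.0016,-0.002]],
  ],
)

```text
clock: 11.85
tool_pos: [0.5815, 0.2976, 0.0091]
eef_rot: [0.694, 0.719, 0.002, -0.0]
contact_force: [0.5, 0.4, -0.9]
opening: 0.503
finger_force: 25.0
```

```bash
python3 go.py 580.5 295.5 7.0 2
```

```text
shift [-0.0069, -0.0037, 0.0069] turn [0.0006, -0.0009, 0.0001] rows>= 0.1
11.85 [-0.41  1.04 -0.26  1.6   0.42  0.56 -0.87] [0.5815 0.2976 0.0091] 0.503 25.0
```

Call:
send_rows(
  targets=[
    [[-0.006,-0.004,0.006],[0,-0.0005,0]],
    [[-0.006,-0.004,0.006],[0,-0.0005,0]],
    [[-0.006,-0.004,0.006],[0,-0.0005,0]],
  ],
)

```text
clock: 12.22
tool_pos: [0.5803, 0.2958, 0.0072]
eef_rot: [0.694, 0.72, 0.001, 0.0]
contact_force: [-0.2, 0.6, -0.1]
opening: 0.505
finger_force: 25.0
```

Call:
send_rows(
  targets=[
    [[0,0,0],[0,0,0]],
    [[0,0,0],[0,0,0]],
    [[0,0,0],[0,0,0]],
    [[0,0,-0.05],[0,0,0]],
    [[0,0,-0.2],[0,0,0]],
    [[0,0,-0.3],[0,0,0]],
    [[0,0,-0.3],[0,0,0]],
  ],
  fingers=0.65,
)

```text
clock: 13.1
tool_pos: [0.5821, 0.2969, 0.1009]
eef_rot: [0.695, 0.719, 0.004, 0.001]
contact_force: [0.8, -0.1, -1.1]
opening: 0.649
finger_force: 0.0
```

```bash
python3 go.py 560 54 100 6.2  560 54 60 6.2
```

```text
shift [-0.8066, -0.102, -0.0014] turn [0.0023, -0.0013, -0.0233] rows>= 3.9
shift [-0.8072, -0.1029, 0.1319] turn [0.0023, -0.0013, -0.0233] rows>= 4.0
13.1 [-0.38  0.91 -0.31  1.58  0.38  0.7  -0.83] [0.5821 0.2969 0.1009] 0.649 0.0
```

Call:
send_rows(
  targets=[
    [[-0.807,-0.102,0],[0.002,-0.001,-0.023]],
    [[-0.807,-0.102,0],[0.002,-0.001,-0.023]],
    [[-0.807,-0.102,0],[0.002,-0.001,-0.023]],
    [[-0.807,-0.102,0],[0.002,-0.001,-0.023]],
    [[-0.807,-0.102,0.132],[0.002,-0.001,-0.023]],
    [[-0.807,-0.102,0.132],[0.002,-0.001,-0.023]],
    [[-0.807,-0.102,0.132],[0.002,-0.001,-0.023]],
  ],
  fingers=0.75,
)

```text
clock: 13.98
tool_pos: [0.5583, 0.0542, 0.0577]
eef_rot: [0.667, 0.745, -0.002, -0.001]
contact_force: [-0.5, -0.1, 0.0]
opening: 0.751
finger_force: 0.0
```

```bash
python3 go.py 560 54 7 6.2; python3 - <<'E'
from h import *
from plant import *
s=snapshot("scene");cv2.imwrite("pics/g5.png",s["img"])
E
```

```text
shift [-0.0012, 0.0063, 0.169] turn [-0.0014, 0.0002, 0.0004] rows>= 0.8
13.975 [-0.01  0.89 -0.29  1.88  0.53  0.45 -0.57] [0.5583 0.0542 0.0577] 0.751 0.0
```

View pics/g5.png

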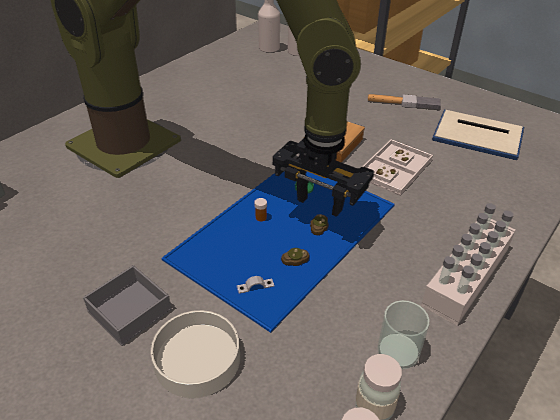

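Both plates lie flat in their bays at (402,155) and (387,173), and the vial and glass dish haven't moved. The gripper is above oyster_a at (319,224), so I'll descend and grasp.

Call:
send_rows(
  targets=[
    [[-0.001,0.006,0.06],[-0.001,0,0]],
    [[-0.001,0.006,0.11],[-0.001,0,0]],
    [[-0.001,0.006,0.15],[-0.001,0,0]],
    [[-0.001,0.006,0.168],[-0.001,0,0]],
    [[-0.001,0.006,0.168],[-0.001,0,0]],
  ],
)

```text
clock: 14.65
tool_pos: [0.5596, 0.0525, 0.0066]
eef_rot: [0.668, 0.744, -0.001, 0.0]
contact_force: [0.5, -0.5, 0.5]
opening: 0.755
finger_force: 0.0
```

Call:
send_rows(
  targets=[
    [[0,0,0],[0,0,0]],
    [[0,0,0],[0,0,0]],
    [[0,0,0],[0,0,0]],
    [[0,0,0],[0,0,0]],
    [[0,0,0],[0,0,0]],
    [[0,0,-0.05],[0,0,0]],
    [[0,0,-0.15],[0,0,0]],
    [[0,0,-0.25],[0,0,0]],
    [[0,0,-0.35],[0,0,0]],
    [[0,0,-0.35],[0,0,0]],
  ],
  fingers=0,
  newtons=25,
)

```text
clock: 15.9
tool_pos: [0.5613, 0.0529, 0.1145]
eef_rot: [0.668, 0.744, 0.001, 0.002]
contact_force: [0.0, -0.2, -0.9]
opening: 0.422
finger_force: 25.0
```

```bash
python3 go.py 586 -170 120 6  586 -298 120 6
```

```text
shift [-0.7477, 0.0021, -0.0175] turn [0.001, 0.0004, 0.0009] rows>= 3.6
shift [-1.1719, -0.0437, -0.0171] turn [0.001, 0.0004, 0.0009] rows>= 5.6
15.9 [ 0.03  0.8  -0.35  1.85  0.49  0.57 -0.53] [0.5613 0.0529 0.1145] 0.422 25.0
```

```bash
python3 go.py 586 -170 118 -17
```

```text
shift [-0.7477, 0.0021, -0.0108] turn [0.0011, 0.0002, 0.1286] rows>= 3.6
15.9 [ 0.03  0.8  -0.35  1.85  0.49  0.57 -0.53] [0.5613 0.0529 0.1145] 0.422 25.0
```

Call:
send_rows(
  targets=[
    [[-0.17,0,-0.01],[0,0,0.03]],
    [[-0.34,0,-0.01],[0,0,0.06]],
    [[-0.51,0,-0.01],[0,0,0.09]],
    [[-0.65,0,-0.01],[0,0,0.128]],
    [[-0.748,0.002,-0.01],[0.001,0,0.128]],
    [[-0.748,0.002,-0.01],[0.001,0,0.128]],
  ],
)

```text
clock: 16.65
tool_pos: [0.5836, -0.1739, 0.1142]
eef_rot: [0.805, 0.594, -0.004, -0.0]
contact_force: [-0.1, 1.0, -0.5]
opening: 0.418
finger_force: 25.0
```

```bash
python3 go.py 566.7 -351 115 -40
```

```text
shift [-0.5805, 0.1205, -0.0002] turn [-0.0012, 0.002, 0.1269] rows>= 2.8
16.65 [ 0.39  0.84 -0.31  1.71  0.39  0.66 -0.44] [ 0.5836 -0.1739  0.1142] 0.418 25.0
```

Call:
send_rows(
  targets=[
    [[-0.17,0.035,0],[0,0,0.03]],
    [[-0.34,0.07,0],[0,0,0.07]],
    [[-0.48,0.1,0],[0,0,0.1]],
    [[-0.58,0.12,0],[0,0.002,0.127]],
    [[-0.58,0.12,0],[0,0.002,0.127]],
    [[-0.58,0.12,0.07],[0,0.002,0.127]],
    [[-0.58,0.12,0.14],[0,0.002,0.127]],
    [[-0.58,0.12,0.14],[0,0.002,0.127]],
  ],
)

```text
clock: 17.65
tool_pos: [0.5668, -0.3448, 0.0704]
eef_rot: [0.905, 0.426, -0.002, -0.005]
contact_force: [0.2, 0.4, 0.1]
opening: 0.419
finger_force: 25.0
```

```bash
python3 go.py 566.7 -351 9 -40;python3 - <<'E'
from plant import *
import cv2
s=snapshot("scene")["img"][230:400,90:310]
t=snapshot("top")["img"][90:260,340:560]
cv2.imwrite("pics/g6.png",cv2.resize(cv2.hconcat([s,t]),(800,309)))
E
```

```text
shift [-0.0166, 0.0149, 0.2046] turn [-0.0031, -0.0004, 0.0023] rows>= 1.0
17.65 [ 0.6   0.96 -0.24  1.54  0.31  0.69 -0.47] [ 0.5668 -0.3448  0.0704] 0.419 25.0
```

View pics/g6.png

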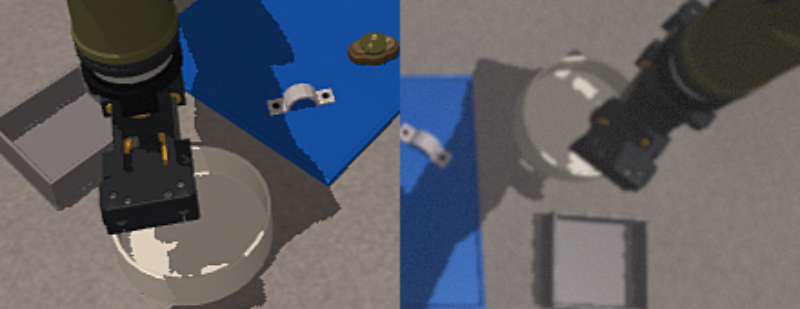

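The gripper is over the robot-side part of the dish, at about (150,200) in the left crop. The lowered body will still clear the 40 mm rim.

Call:
send_rows(
  targets=[
    [[-0.017,0.015,0],[-0.003,0,0.002]],
    [[-0.017,0.015,0],[-0.003,0,0.002]],
    [[-0.017,0.015,0.07],[-0.003,0,0.002]],
    [[-0.017,0.015,0.14],[-0.003,0,0.002]],
    [[-0.017,0.015,0.18],[-0.003,0,0.002]],
    [[-0.017,0.015,0.195],[-0.003,0,0.002]],
    [[-0.017,0.015,0.2],[-0.003,0,0.002]],
    [[-0.017,0.015,0.2],[-0.003,0,0.002]],
  ],
)

```text
clock: 18.75
tool_pos: [0.5689, -0.3542, 0.014]
eef_rot: [0.907, 0.422, 0.002, 0.003]
contact_force: [0.2, -0.2, -0.0]
opening: 0.418
finger_force: 25.0
```

```bash
python3 go.py 566.7 -351 8.3 -40
```

```text
shift [0.0033, -0.0126, 0.0189] turn [0.0021, -0.0007, -0.0005] rows>= 0.1
18.75 [ 0.6   1.04 -0.21  1.54  0.33  0.58 -0.49] [ 0.5689 -0.3542  0.014 ] 0.418 25.0
```

Call:
send_rows(
  targets=[
    [[0.003,-0.008,0.01],[0.001,0,0]],
    [[0.003,-0.01,0.017],[0.001,0,0]],
    [[0.003,-0.01,0.017],[0.001,0,0]],
    [[0.003,-0.01,0.017],[0.001,0,0]],
  ],
)

```text
clock: 19.25
tool_pos: [0.5669, -0.3514, 0.0085]
eef_rot: [0.907, 0.422, 0.001, 0.001]
contact_force: [-0.3, 0.8, -1.2]
opening: 0.423
finger_force: 25.0
```

```bash
python3 go.py 566.7 -351 8.3 -40
```

```text
shift [0.0007, -0.0014, 0.0008] turn [0.0009, -0.0006, -0.0005] rows>= 0.0
19.25 [ 0.59  1.05 -0.21  1.55  0.33  0.57 -0.49] [ 0.5669 -0.3514  0.0085] 0.423 25.0
```

Release with a modest opening and rise.

Call:
send_rows(
  targets=[
    [[0,0,0],[0,0,0]],
    [[0,0,0],[0,0,0]],
    [[0,0,0],[0,0,0]],
    [[0,0,-0.05],[0,0,0]],
    [[0,0,-0.2],[0,0,0]],
    [[0,0,-0.35],[0,0,0]],
    [[0,0,-0.35],[0,0,0]],
  ],
  fingers=0.53,
)

```text
clock: 20.12
tool_pos: [0.5695, -0.3528, 0.1187]
eef_rot: [0.907, 0.422, 0.004, 0.004]
contact_force: [0.8, 0.7, -0.4]
opening: 0.531
finger_force: 0.0
```

```bash
python3 go.py 578 -51.5 100 -27.1
```

```text
shift [0.7861, -0.6259, 0.0583] turn [0.0038, -0.0009, -0.0723] rows>= 4.8
20.125 [ 0.62  0.89 -0.26  1.53  0.29  0.75 -0.46] [ 0.5695 -0.3528  0.1187] 0.531 0.0
```

Call:
send_rows(
  targets=[
    [[0.786,-0.626,0.058],[0.003,0,-0.072]],
    [[0.786,-0.626,0.058],[0.003,0,-0.072]],
    [[0.786,-0.626,0.058],[0.003,0,-0.072]],
    [[0.786,-0.626,0.058],[0.003,0,-0.072]],
    [[0.786,-0.626,0.058],[0.003,0,-0.072]],
    [[0.786,-0.626,0.1],[0.003,0,-0.072]],
    [[0.786,-0.626,0.18],[0.003,0,-0.072]],
    [[0.786,-0.626,0.18],[0.003,0,-0.072]],
    [[0.786,-0.626,0.18],[0.003,0,-0.072]],
  ],
  fingers=0.75,
)

```text
clock: 21.25
tool_pos: [0.5749, -0.0511, 0.0597]
eef_rot: [0.854, 0.521, -0.001, -0.003]
contact_force: [-0.5, 0.0, 0.6]
opening: 0.753
finger_force: 0.0
```

```bash
python3 go.py 578 -51.5 7 -27.1;python3 - <<'E'
from plant import *
import cv2
s=snapshot("scene")["img"][200:400,140:360]
t=snapshot("top")["img"][90:290,290:510]
cv2.imwrite("pics/g7.png",cv2.resize(cv2.hconcat([s,t]),(800,364)))
E
```

```text
shift [0.0032, 0.0107, 0.1756] turn [-0.0019, -0.0006, -0.0006] rows>= 0.8
21.25 [ 0.12  0.89 -0.19  1.83  0.34  0.45 -0.78] [ 0.5749 -0.0511  0.0597] 0.753 0.0
```

View pics/g7.png

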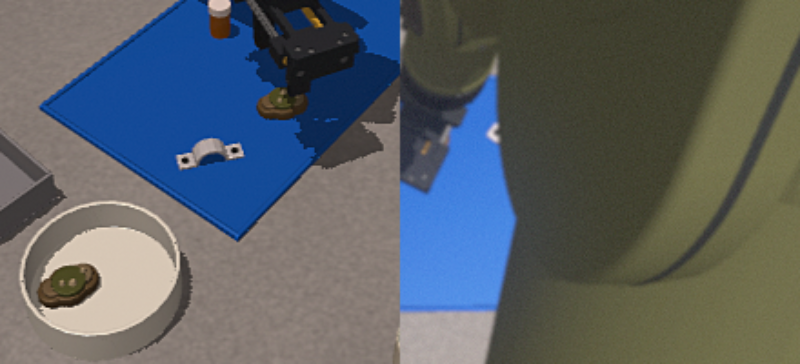

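oyster_a lies flat in the dish at (68,285), with room left beside it, and the gripper is above oyster_b at (282,103).

Call:
send_rows(
  targets=[
    [[0.003,0.008,0.05],[-0.002,0,0]],
    [[0.003,0.008,0.1],[-0.002,0,0]],
    [[0.003,0.008,0.15],[-0.002,0,0]],
    [[0.003,0.008,0.172],[-0.002,0,0]],
    [[0.003,0.008,0.172],[-0.002,0,0]],
    [[0.003,0.008,0.172],[-0.002,0,0]],
  ],
)

```text
clock: 22.1
tool_pos: [0.5775, -0.05, 0.0081]
eef_rot: [0.853, 0.522, 0.001, -0.0]
contact_force: [0.3, -0.3, -0.7]
opening: 0.751
finger_force: 0.0
```

Call:
send_rows(
  targets=[
    [[0,0,0],[0,0,0]],
    [[0,0,0],[0,0,0]],
    [[0,0,0],[0,0,0]],
    [[0,0,0],[0,0,0]],
    [[0,0,0],[0,0,0]],
    [[0,0,-0.05],[0,0,0]],
    [[0,0,-0.15],[0,0,0]],
    [[0,0,-0.25],[0,0,0]],
    [[0,0,-0.35],[0,0,0]],
    [[0,0,-0.35],[0,0,0]],
  ],
  fingers=0,
  newtons=25,
)

```text
clock: 23.35
tool_pos: [0.5785, -0.0503, 0.1155]
eef_rot: [0.853, 0.521, 0.003, 0.001]
contact_force: [-0.2, 0.4, -0.3]
opening: 0.421
finger_force: 25.0
```

```bash
python3 go.py 605.3 -305 115 -40
```

```text
shift [-0.7149, 0.4668, 0.0004] turn [0.0012, -0.0016, 0.0714] rows>= 4.1
23.35 [ 0.14  0.8  -0.23  1.81  0.31  0.56 -0.76] [ 0.5785 -0.0503  0.1155] 0.421 25.0
```

Call:
send_rows(
  targets=[
    [[-0.15,0.1,0],[0,0,0.02]],
    [[-0.3,0.2,0],[0,0,0.03]],
    [[-0.45,0.295,0],[0,0,0.05]],
    [[-0.6,0.39,0],[0,0,0.06]],
    [[-0.715,0.467,0],[0.001,-0.001,0.071]],
    [[-0.715,0.467,0],[0.001,-0.001,0.071]],
    [[-0.715,0.467,0.07],[0.001,-0.001,0.071]],
    [[-0.715,0.467,0.13],[0.001,-0.001,0.071]],
    [[-0.715,0.467,0.13],[0.001,-0.001,0.071]],
  ],
)

```text
clock: 24.48
tool_pos: [0.6023, -0.3026, 0.0704]
eef_rot: [0.905, 0.424, -0.003, -0.004]
contact_force: [-0.0, 0.0, -0.7]
opening: 0.422
finger_force: 25.0
```

```bash
python3 go.py 605.3 -305 9 -40
```

```text
shift [0.0005, 0.0147, 0.2046] turn [-0.0029, 0.0007, 0.0013] rows>= 1.0
24.475 [ 0.52  0.97 -0.23  1.51  0.29  0.71 -0.54] [ 0.6023 -0.3026  0.0704] 0.422 25.0
```

Call:
send_rows(
  targets=[
    [[0,0.008,0.06],[-0.001,0,0]],
    [[0,0.008,0.12],[-0.001,0,0]],
    [[0,0.008,0.17],[-0.001,0,0]],
    [[0,0.008,0.185],[-0.001,0,0]],
    [[0,0.008,0.19],[-0.001,0,0]],
    [[0,0.008,0.19],[-0.001,0,0]],
  ],
)

```text
clock: 25.22
tool_pos: [0.606, -0.3066, 0.0168]
eef_rot: [0.906, 0.423, -0.0, 0.001]
contact_force: [0.0, 0.9, -0.0]
opening: 0.416
finger_force: 25.0
```

```bash
python3 go.py 605.3 -305 9.5 -40
```

```text
shift [0.0026, -0.0054, 0.0242] turn [0.0002, 0.0003, 0.0005] rows>= 0.1
25.225 [ 0.51  1.05 -0.21  1.51  0.32  0.62 -0.56] [ 0.606  -0.3066  0.0168] 0.416 25.0
```

Call:
send_rows(
  targets=[
    [[0.002,-0.003,0.01],[0,0,0]],
    [[0.002,-0.003,0.02],[0,0,0]],
    [[0.002,-0.003,0.023],[0,0,0]],
    [[0.002,-0.003,0.023],[0,0,0]],
  ],
)

```text
clock: 25.72
tool_pos: [0.6053, -0.3054, 0.0093]
eef_rot: [0.906, 0.423, -0.001, 0.0]
contact_force: [-0.4, -0.4, -0.7]
opening: 0.422
finger_force: 25.0
```

Call:
send_rows(
  targets=[
    [[0,0,0],[0,0,0]],
    [[0,0,0],[0,0,0]],
    [[0,0,0],[0,0,0]],
    [[0,0,-0.05],[0,0,0]],
    [[0,0,-0.2],[0,0,0]],
    [[0,0,-0.35],[0,0,0]],
    [[0,0,-0.35],[0,0,0]],
  ],
  fingers=0.53,
)

```text
clock: 26.6
tool_pos: [0.6086, -0.3065, 0.1198]
eef_rot: [0.906, 0.423, 0.003, 0.004]
contact_force: [-0.2, -0.1, 0.2]
opening: 0.529
finger_force: 0.0
```

```bash
python3 go.py 562 -152.5 90 -36.2
```

```text
shift [0.2938, -0.4496, 0.0959] turn [0.0028, -0.0005, -0.0208] rows>= 2.6
26.6 [ 0.52  0.91 -0.25  1.48  0.28  0.78 -0.53] [ 0.6086 -0.3065  0.1198] 0.529 0.0
```

Call:
send_rows(
  targets=[
    [[0.294,-0.45,0.03],[0.003,0,-0.021]],
    [[0.294,-0.45,0.03],[0.003,0,-0.021]],
    [[0.294,-0.45,0.03],[0.003,0,-0.021]],
    [[0.294,-0.45,0.15],[0.003,0,-0.021]],
    [[0.294,-0.45,0.2],[0.003,0,-0.021]],
    [[0.294,-0.45,0.2],[0.003,0,-0.021]],
    [[0.294,-0.45,0.2],[0.003,0,-0.021]],
  ],
  fingers=0.55,
)

```text
clock: 27.48
tool_pos: [0.5589, -0.1519, 0.0549]
eef_rot: [0.892, 0.452, -0.002, -0.004]
contact_force: [0.1, 0.5, 0.1]
opening: 0.553
finger_force: 0.0
```

```bash
python3 go.py 562 -152.5 9 -36.2;python3 - <<'E'
from plant import *
import cv2
s=snapshot("scene")["img"][200:400,140:360]
cv2.imwrite("pics/g8.png",cv2.resize(s,(660,600)))
E
```

```text
shift [0.0046, 0.0106, 0.153] turn [-0.0027, 0.0002, -0.0] rows>= 0.7
27.475 [ 0.29  0.9  -0.18  1.82  0.32  0.45 -0.75] [ 0.5589 -0.1519  0.0549] 0.553 0.0
```

View pics/g8.png

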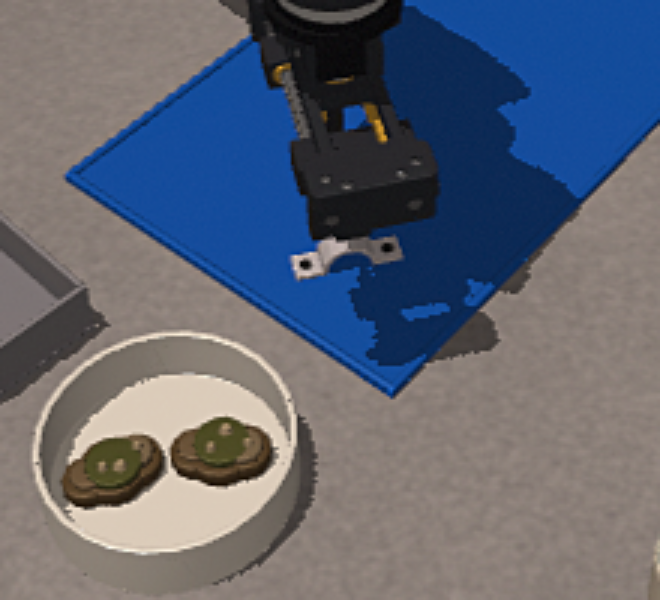

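Both oysters lie in the dish at (113,468) and (220,450). The clamp, at (347,255), is under the gripper.

Call:
send_rows(
  targets=[
    [[0.004,0.009,0.02],[-0.002,0,0]],
    [[0.004,0.009,0.06],[-0.002,0,0]],
    [[0.004,0.009,0.1],[-0.002,0,0]],
    [[0.004,0.009,0.14],[-0.002,0,0]],
    [[0.004,0.009,0.152],[-0.002,0,0]],
    [[0.004,0.009,0.152],[-0.002,0,0]],
  ],
)

```text
clock: 28.28
tool_pos: [0.5607, -0.1514, 0.0083]
eef_rot: [0.891, 0.453, -0.001, -0.002]
contact_force: [-0.6, 0.0, -0.1]
opening: 0.551
finger_force: 0.0
```

Call:
send_rows(
  targets=[
    [[0,0,0],[0,0,0]],
    [[0,0,0],[0,0,0]],
    [[0,0,0],[0,0,0]],
    [[0,0,0],[0,0,0]],
    [[0,0,0],[0,0,0]],
    [[0,0,-0.05],[0,0,0]],
    [[0,0,-0.15],[0,0,0]],
    [[0,0,-0.25],[0,0,0]],
    [[0,0,-0.35],[0,0,0]],
    [[0,0,-0.35],[0,0,0]],
  ],
  fingers=0,
  newtons=25,
)

```text
clock: 29.52
tool_pos: [0.5628, -0.1519, 0.1165]
eef_rot: [0.892, 0.453, 0.001, 0.0]
contact_force: [0.0, 0.1, -1.0]
opening: 0.191
finger_force: 25.0
```

```bash
python3 go.py 422 -332 120 -40;  python3 go.py 422 -332 120 0
```

```text
shift [-0.7615, -0.025, -0.0128] turn [0.0003, -0.0005, 0.0214] rows>= 3.7
29.525 [ 0.31  0.81 -0.22  1.8   0.3   0.57 -0.72] [ 0.5628 -0.1519  0.1165] 0.191 25.0
shift [-0.7615, -0.025, -0.0128] turn [0.0005, -0.0003, -0.2008] rows>= 3.7
29.525 [ 0.31  0.81 -0.22  1.8   0.3   0.57 -0.72] [ 0.5628 -0.1519  0.1165] 0.191 25.0
```

Call:
send_rows(
  targets=[
    [[-0.17,-0.006,-0.01],[0,0,0.01]],
    [[-0.34,-0.011,-0.01],[0,0,0.02]],
    [[-0.5,-0.017,-0.01],[0,0,0.02]],
    [[-0.65,-0.022,-0.01],[0,0,0.02]],
    [[-0.762,-0.025,-0.01],[0,0,0.02]],
    [[-0.762,-0.025,0],[0,0,0.02]],
    [[-0.762,-0.025,0.1],[0,0,0.02]],
    [[-0.762,-0.025,0.16],[0,0,0.02]],
    [[-0.762,-0.025,0.16],[0,0,0.02]],
  ],
)

```text
clock: 30.65
tool_pos: [0.4201, -0.3298, 0.0645]
eef_rot: [0.905, 0.426, -0.002, -0.003]
contact_force: [-0.5, 0.9, -0.3]
opening: 0.192
finger_force: 25.0
```

```bash
python3 go.py 422 -332 9.5 -40;python3 - <<'E'
from plant import *
import cv2
s=snapshot("scene")["img"][200:400,50:270]
cv2.imwrite("pics/g9.png",cv2.resize(s,(660,600)))
E
```

```text
shift [-0.0017, 0.0108, 0.1832] turn [-0.0022, 0.0002, 0.0022] rows>= 0.9
30.65 [ 0.69  0.86 -0.19  1.96  0.4   0.37 -0.5 ] [ 0.4201 -0.3298  0.0645] 0.192 25.0
```

View pics/g9.png

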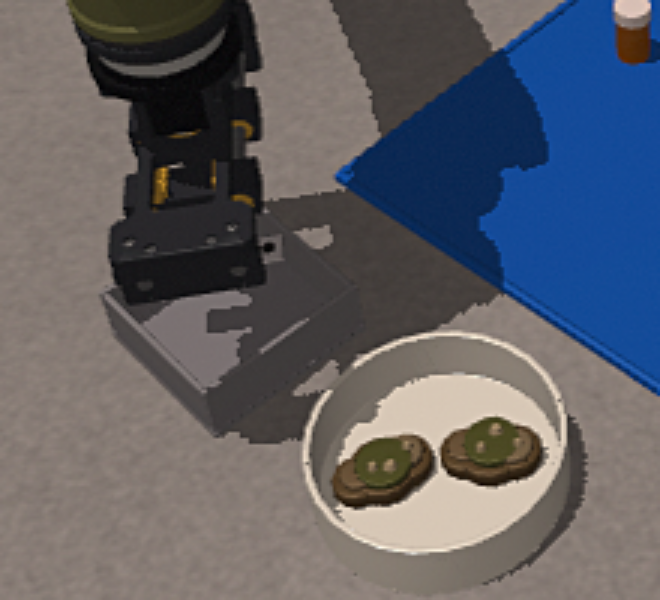

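The clamp hangs from the gripper over the tub, with an ear visible at (268,247). By calibration it has about 20 mm clearance to the walls. I'll lower it.

Call:
send_rows(
  targets=[
    [[-0.001,0.006,0.03],[-0.001,0,0]],
    [[-0.001,0.006,0.08],[-0.001,0,0]],
    [[-0.001,0.006,0.13],[-0.001,0,0]],
    [[-0.001,0.006,0.16],[-0.001,0,0]],
    [[-0.001,0.006,0.17],[-0.001,0,0]],
    [[-0.001,0.006,0.17],[-0.001,0,0]],
  ],
)

```text
clock: 31.45
tool_pos: [0.4213, -0.3331, 0.0147]
eef_rot: [0.905, 0.425, -0.001, 0.0]
contact_force: [0.5, -0.4, -1.6]
opening: 0.196
finger_force: 25.0
```

```bash
python3 go.py 422 -332 9 -40
```

```text
shift [0.0043, -0.0004, 0.0191] turn [-0.0001, 0.0003, 0.0015] rows>= 0.1
31.45 [ 0.66  0.95 -0.13  1.96  0.43  0.26 -0.53] [ 0.4213 -0.3331  0.0147] 0.196 25.0
```

Call:
send_rows(
  targets=[
    [[0.002,0,0.01],[0,0,0]],
    [[0.002,0,0.018],[0,0,0]],
    [[0.002,0,0.019],[0,0,0]],
    [[0.002,0,0.019],[0,0,0]],
  ],
)

```text
clock: 31.95
tool_pos: [0.4217, -0.3327, 0.0092]
eef_rot: [0.905, 0.425, -0.0, 0.0]
contact_force: [-0.5, 0.4, -0.1]
opening: 0.195
finger_force: 25.0
```

Call:
send_rows(
  targets=[
    [[0,0,0],[0,0,0]],
    [[0,0,0],[0,0,0]],
    [[0,0,0],[0,0,0]],
    [[0,0,-0.05],[0,0,0]],
    [[0,0,-0.2],[0,0,0]],
    [[0,0,-0.4],[0,0,0]],
    [[0,0,-0.6],[0,0,0]],
    [[0,0,-0.6],[0,0,0]],
  ],
  fingers=0.4,
)

```text
clock: 32.95
tool_pos: [0.4243, -0.3341, 0.1945]
eef_rot: [0.905, 0.424, 0.002, 0.005]
contact_force: [0.1, 0.4, -0.3]
opening: 0.399
finger_force: 0.0
```

```bash
python3 - <<'E'
from plant import *
import cv2
s=snapshot("scene")["img"];cv2.imwrite("pics/g10.png",cv2.resize(s[120:410,70:460],None,fx=2,fy=2))
E
```

```text
(no output)
```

View pics/g10.png

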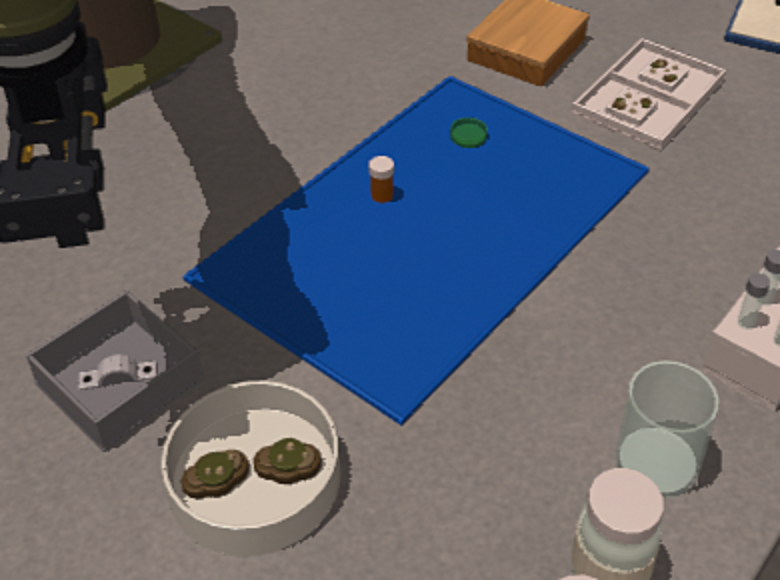

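The picture shows everything in place. The clamp is in the tub (118,370), the oysters are in the dish (215,470 and 288,455), and the plates are flat in their bays (632,105 and 663,72). The vial and glass dish are where they started.

```bash
python3 -c "
from plant import *
print(finish_job())"
```

```text
the job is handed in; nothing more can be done
None
```

The job is handed in after about 33 s of robot time: both plates are flat, growth side up, one in each tray bay, both oyster clumps are in the round dish, the clamp is in the square tub, and the vial and glass dish were left where they were.

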